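Lower the sherd press and lock its screw with the cross pin

ROBOT

A 6-joint arm with a two-finger parallel gripper is mounted at the origin on the work surface; the furniture and walls round the work are solid. World frame = base frame: x ahead of the robot, y to its left, z up, the work surface at z = 0. Lengths are in mm, angles in rad, forces in N, time in s.
With the tool pointing down it reaches from about 350 to 875 mm from the base axis. Payload 4.2 kg.
Tool frame: the origin (TCP) lies on the centre line of the jaws, within the pads' length; the fingertips stand 22 mm ahead of it and the grasp point (between the pads) lies 3 mm ahead of it (arm.nose_length is the distance from the TCP to the fingertips, in mm); z points along the fingers, x is the direction in which the jaws open and shut, and the axes are right-handed (so a half turn about z gives the same grasp; the last joint's range is limited). The gripper opens to 85 mm and grips with 20 to 120 N. Pads are 22 mm wide; open, the fingers measure 114 mm over their backs; the gripper's body (76 mm by 85 mm) begins 54 mm behind the grasp point. The pads swing forward as they close: fully open they stand 13 mm farther back than shut.
Start: joints at [1.489, 0.385, 0.008, 0, -1.194, -0.259], TCP at [208.868, 589.045, 253.312] pointing down, gripper open.
Joint ranges: [-3.14, 3.14], [-1.21, 2.06], [-1.07, 1.41], [-3.16, 2.05], [-2.99, -0.16], [-3.1, 3.1]. Speed limits (rad/s): [2.79, 2.79, 3.14, 3.14, 3.14, 3.14].

INTERFACE

Orientations are given as a unit quaternion [x, y, z, w].
In Python, from bench import telemetry, get_image, workorder, nets, arm gives the robot as it stands.
- The arm moves only by the tool apply_moves, never from a script. Its argument "steps" is a list of rows, each an object with "hand": the opening, from 0 (shut) to 1 (fully open); "xyz": the shift along the tool's x, y, z in cm, a list of three; "delta_rot": the turn, a rotation vector about the tool's x, y, z in rad, a list of three. In form: [{"hand": hand, "xyz": [x, y, z], "delta_rot": [wx, wy, wz]}, ...]. A call has 1 to 12 rows; each row is the pose to reach, as a shift and turn from the pose commanded when the call began, along the tool's axes at that moment; what a row does not reach only later rows make up. A row lasts 1/12 s, in which the tool goes at most 41.7 mm and 7.16 degrees, less where a joint would pass 70% of its speed; a pose out of reach is approached as far as the arm can. A call with a gripper value outside its range is refused whole. The fingers move at their own pace and stop on an object; the grip force is fixed at half the most. Time passes only in rows, so rows that repeat a pose let the fingers close. It gives the time, the measured TCP pose, the force and the opening at its end, in the units of the state.
- telemetry.read_state(): the state, without advancing time (a new reading comes with each control period).
- get_image(name): name is "scene" or "side" or "wrist"; returns a dict with "frame" (480x640x3 uint8, blue, green, red), "fx", "fy", "cx", "cy" (pixels), "origin" and "orientation" of the camera in the world. Camera axes: x right, y down, z forward; pixel columns grow to the right and rows downward; lengths in mm; the calibration is good to about 2 mm. The wrist camera is an equidistant fisheye: a pixel r from the principal point sees the ray r / f radians off the axis. A picture is of the moment at which its call begins. There is no depth.
- workorder.job_done(): hands the job in, once; it reports no verdict.
Trained networks look in a picture, given as the dict that the camera call returned (one of the last four; its "shot" number tells which), for a name from the list of things; names that differ only in an ending like _2 or _b are one class to them, and where a whole thing is asked for, a point or a joint stands for the part that bears it (a point fixed in the world has none). Each returns a list of dicts, best first, with "confidence" (0 to 1); they miss things now and then, are a little off and sometimes report something else, mostly with a low value. They report only what shows in the picture. A call takes as long as a camera call. They do not tell look-alikes from the thing itself.
- nets.recognise(picture, label): "xyz" ([x, y, z] in mm, in world coordinates, good to about 4 mm: the middle of the surface that is visible of it).
- nets.outline_of(picture, label): "pixels" (480x640 bool, what is visible of it).
- nets.pinpoint(picture, label): "xyz" ([x, y, z] in mm, in world coordinates, good to about 4 mm: a listed point, or the origin of a listed thing).
The state is a dict: "clock": time; "joints": joint angles; "joint_vel": joint speeds; "joint_efforts": joint torques, N m; "position": TCP position; "ee_rot": TCP orientation; "contact_force": force on the tool from outside, world axes, zero at the start; "wrist_torque": the same for the moment, N m; "gripper_width": finger opening in mm.
Only numpy, scipy, OpenCV 4.12 (cv2) and the standard library are available. Lean on these libraries where they do the work, as an engineer would, in place of code of your own. Each camera call takes 0.05 s, during which the arm holds its last target.

TASK

Crank the screw of the sherd press clockwise, whole turns down, until the cross hole through the screw's square collar is level with the locking pin and faces it, then push the pin fully home through the collar. Do not screw down more than a quarter turn past that point, or the sherd under the pad is crushed, and leave the beaker and the hand lens where they are.

Things in the scene. Friction and masses are not known exactly. Their poses are not given: they have to be found in the camera images.
- press: Fixed bench press, grey: base 160 x 130 x 12 mm, posts at x = +-64 mm, bridge 88 mm high. Origin on the table straight below the screw's vertical axis, z up. The pin's bed, a dark channel 44 mm wide, top 126 mm high, runs out along the press's -y from 30 to 160 mm from the axis; the pin slides in it to +y.
- screw (a joint): Turn in rad, whole turns counted. 0 = cross hole level and in line with the pin, the only height where the pin passes. Positive = anticlockwise seen from above; raises screw, collar, pad and crank 12 mm a turn. Starts 1 to 2.5 turns up. At 0 the crank points along the press's +y, away from the pin. Takes 2 to 3 N at the grip; stays where it is left.
- crank_grip (a point): Centre (half-way up) of the crank's upright wooden grip, 52 mm tall, 23 mm thick, 55 mm from the screw's axis, 204 mm above the table when the screw is at 0. It spins freely on its spindle, so fingers that hold it need not turn. The crank arm lies right under it.
- cross_hole (a point): Centre of the 14 mm cross hole bored level through the screw's square steel collar (36 x 36 mm, 30 mm high); 112 mm above the table, the pin's height, when the screw is at 0. The hole runs along this point's y, which is the press's y at 0. Half a turn off, the hole faces the pin but is 6 mm too high or low.
- pin_tip (a point): Front end of the locking pin's round nose (9 mm thick, 60 mm long), 112 mm above the table; it points along the press's +y at the screw's axis. The pin starts drawn back, tip 30 to 38 mm short of the axis; fully home, against its stop, the tip is 24 mm past the axis, 6 mm out of the collar's far face.
- pin_handle (a point): Centre of the pin's upright flat handle where it stands clear above the bed: 11 mm thick across the bed, 24 mm along it, from 126 to 165 mm above the table; this point is 146 mm above the table and 85 mm behind the pin's tip. Lips hold the pin in its channel, where it slides freely: push the handle towards the press's +y.
- beaker: Small empty clear beaker, 52 mm wide, 62 mm tall, loose bystander; origin at the centre of its underside.
- lens: Black hand lens lying flat, 98 x 187 x 14 mm, loose bystander; origin at the middle of its underside.
Mind the look-alikes: they are no part of the job. What is shaped like the part that bears pin_tip but orange or red is not meant.

How it is judged (in metres and radians):
On the way:
1. the screw stands with its cross hole in line with the pin (within 0.2 rad), the pin still drawn back (value of joint screw between -0.2 and 0.2 rad and y of pin_tip in the frame of press below -0.018 m), for 0.2 s.
At the end, for the whole second after the job is handed in: The screw is within 0.25 rad of its aligned position and the pin is through the collar's cross hole, its tip at least 19 mm past the screw's axis (24 mm when fully home) (value of joint screw between -0.25 and 0.25 rad and y of pin_tip in the frame of press above 0.019 m and distance between pin_tip and cross_hole below 0.03 m); the robot touches nothing.
It fails at once if the screw is turned down more than a quarter turn past the aligned position (value of joint screw below -1.57 rad).
It fails at once if the beaker or the hand lens is moved more than 30 mm (distance of any of beaker, lens from where it was at the start of the episode above 0.03 m).
It also fails if it takes over 58 s, if anything falls off the work surface, if the arm or the gripper's body presses on something with over 40 N, if the wrist force passes 120 N, or if a joint passes its speed limit or range.

## Working session

There is one attempt and no reset: what is moved stays moved. The work goes in short steps, Python scripts to look and compute and a tool call to move; the robot and the scene stay as the last step left them, time stands still between calls to the robot, and variables do not carry over. Pictures are saved under pics/ and viewed, and the job is handed in when it is done.

Besides the shell and the picture viewer there is one more tool, called by a JSON object that holds its "op" and its "data". apply_moves: Moves the arm, as the interface text tells. Its arguments: {"type":"object","properties":{"steps":{"type":"array"}},"required":["steps"]}

```bash
mkdir -p pics; ls
python3 - <<'E'
from bench import telemetry,get_image,nets
import cv2
s=telemetry.read_state();print(s)
for n in ["scene","side","wrist"]:
    p=get_image(n);cv2.imwrite(f"pics/{n}0.png",p["frame"])
    print(n,p["fx"],p["fy"],p["cx"],p["cy"],p["origin"],p["orientation"])
    for l in ["press","crank_grip","cross_hole","pin_tip","pin_handle","beaker","lens"]:
        r=nets.pinpoint(p,l);print(l,[( [round(v) for v in q["xyz"]],round(q["confidence"],2)) for q in r])
E
```

```text
pics
{'clock': 0.0, 'joints': array([ 1.48858295e+00,  3.85574212e-01,  6.59300102e-03, -5.18076264e-04,
       -1.19398426e+00, -2.58606170e-01]), 'joint_vel': array([-1.49538174e-04,  5.25864358e-04,  1.59475756e-03,  1.13603145e-03,
        1.12631596e-03, -2.30908712e-05]), 'joint_efforts': array([ 6.10236275e-04, -3.92289805e+01,  1.88401115e+01,  4.18621615e+00,
       -4.59780349e-03, -4.90217360e-06]), 'position': array([208.70380155, 588.54418736, 252.19519184]), 'ee_rot': array([-5.76870617e-01,  8.16834780e-01, -6.76893018e-04, -8.80955246e-04]), 'contact_force': array([ 0.7373854 , -0.9791362 , -0.41707602]), 'wrist_torque': array([0.01640106, 0.00388229, 0.00762288]), 'gripper_width': 85.85527174255414}
scene 557.2324011410496 557.2324011410496 314.7545802724362 239.8569552898027 [-119.86479973 -665.87156435  684.225125  ] [ 0.80169542 -0.35070276  0.18575358 -0.44697611]
press [([517, -37, 1], 0.78)]
crank_grip [([473, -59, 220], 0.71), ([464, -144, 146], 0.7)]
cross_hole [([513, -40, 130], 0.97)]
pin_tip [([501, -68, 111], 0.87), ([524, -209, 12], 0.63), ([549, 196, 9]
[... 259 characters left out ...]
79   675.12838194] [ 0.85391058 -0.08627063  0.05061453 -0.51071741]
press [([518, -42, -4], 0.73)]
crank_grip [([468, -62, 215], 0.66)]
cross_hole [([520, -38, 130], 0.63)]
pin_tip [([523, -210, 14], 0.68), ([545, 194, 12], 0.65), ([504, -71, 113], 0.6)]
pin_handle [([462, -140, 142], 0.86), ([475, 154, 39], 0.79), ([567, -282, 46], 0.65)]
beaker [([622, 173, 1], 0.77), ([518, -42, -3], 0.68)]
lens [([348, 171, -2], 0.87)]
wrist 371.64829954431775 371.64829954431775 316.5088600121219 246.95202970322566 [272.71533802 567.01567415 374.97425971] [-0.57212908  0.80897944  0.11037293 -0.07770716]
press []
crank_grip []
cross_hole []
pin_tip []
pin_handle []
beaker []
lens [([352, 168, 2], 0.62)]
```

View pics/scene0.png

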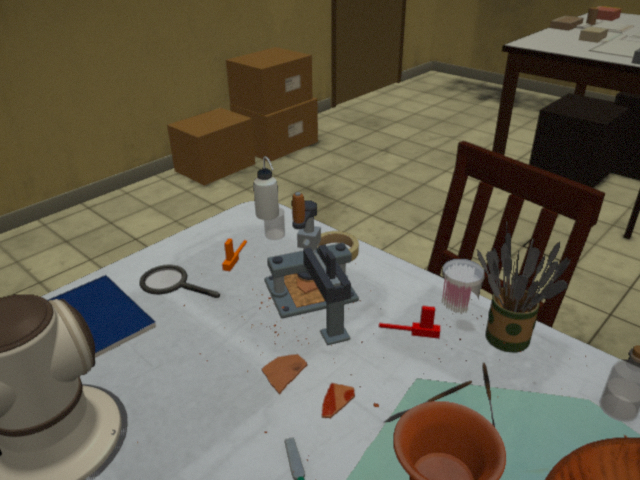

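View pics/side0.png

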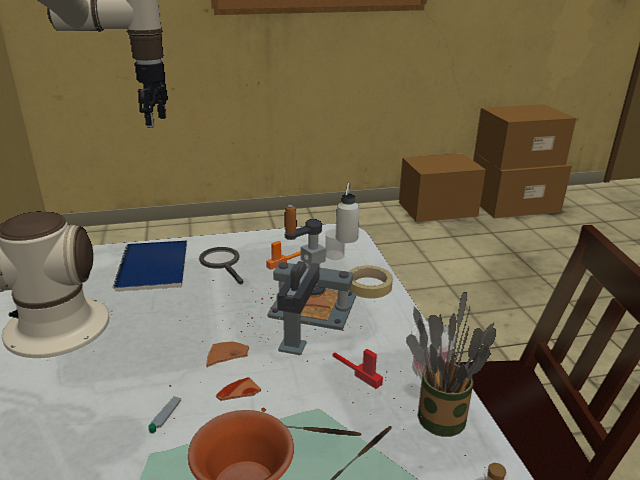

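```bash
cat > h.py <<'E'
import numpy as np,cv2
from scipy.optimize import least_squares
from scipy.spatial.transform import Rotation as R
def proj(p,P,fish=False):
    c=R.from_quat(p["orientation"]).inv().apply(np.atleast_2d(P)-p["origin"])
    if fish:
        r=np.hypot(c[:,0],c[:,1]);th=np.arctan2(r,c[:,2]);k=th/np.maximum(r,1e-9)
        return np.c_[p["cx"]+p["fx"]*c[:,0]*k,p["cy"]+p["fy"]*c[:,1]*k]
    return np.c_[p["cx"]+p["fx"]*c[:,0]/c[:,2],p["cy"]+p["fy"]*c[:,1]/c[:,2]]
def w(pose,P):
    x,y,a=pose;P=np.atleast_2d(P).astype(float);c,s=np.cos(a),np.sin(a)
    return np.c_[x+c*P[:,0]-s*P[:,1],y+s*P[:,0]+c*P[:,1],P[:,2]]
def grip(pose,q): # screw q
    return w(pose,[-55*np.sin(q),55*np.cos(q),204+12*q/2/np.pi])
def box(x0,x1,y0,y1,z0,z1):
    v=[(x,y,z) for x in(x0,x1) for y in (y0,y1) for z in (z0,z1)]
    return np.array(v),[(i,j) for i in range(8) for j in range(i+1,8) if bin(i^j).count('1')==1]
def overlay(p,pose,q,tip,fish=False,crop=None,sc=1,fn=None):
    im=p["frame"].copy(); x0,y0,x1,y1=crop or (0,0,640,480)
    im=cv2.resize(im[y0:y1,x0:x1],None,fx=sc,fy=sc,interpolation=cv2.INTER_CUBIC)
    def pr(P): return np.round((proj(p,P,fish)-[x0,y0]+.5)*sc).astype(int)
    def bx(b,col,T=lambda v:w(pose,v)):
        v,e=b;u=pr(T(v))
        for i,j in e: cv2.line(im,tuple(map(int,u[i])),tuple(map(int,u[j])),col,1,cv2.LINE_AA)
    bx(box(-80,80,-65,65,0,12),(0,255,0))
    bx(box(-22,22,-160,-30,126,126.01),(255,255,0))
    bx(box(-5.5,5.5,tip-97,tip-73,126,165),(0,255,255))
    h=12*q/2/np.pi;rot=np.array([[np.cos(q),-np.sin(q),0],[np.sin(q),np.cos(q),0],[0,0,1]])
    bx(box(-18,18,-18,18,97+h,127+h),(255,0,255),lambda v:w(pose,v@rot.T))
    bx(box(-11,11,44,66,178+h,230+h),(0,0,255),lambda v:w(pose,v@rot.T))
    cv2.imwrite(fn,im)
E
python3 - <<'E'
from h import *
from bench import get_image,nets,telemetry
M=[]
ps={}
for n in ["scene","side"]:
    p=get_image(n);ps[n]=p
    for l in ["press","crank_grip","cross_hole","pin_tip","pin_handle"]:
        for q in nets.pinpoint(p,l):
            M.append((l,q["xyz"],q["confidence"]))
print(telemetry.read_state()["clock"])
x0=[518,-40,-0.51,8.8,-34]
exp=lambda v:{"press":w(v[:3],[0,0,0])[0],"crank_grip":grip(v[:3],v[3])[0],"cross_hole":w(v[:3],[0,0,112+12*v[3]/2/np.pi])[0],"pin_tip":w(v[:3],[0,v[4],112])[0],"pin_handle":w(v[:3],[0,v[4]-85,146])[0]}
e=exp(x0)
M=[m for m in M if np.linalg.norm(e[m[0]]-m[1])<35]
f=lambda v:np.concatenate([exp(v)[m[0]]-m[1] for m in M])
r=least_squares(f,x0,loss='soft_l1',f_scale=4)
print(r.x); 
for m,d in zip(M,f(r.x).reshape(-1,3)): print(m[0],np.round(m[1]),np.round(d,1))
overlay(ps["scene"],r.x[:3],r.x[3],r.x[4],crop=(240,170,400,350),sc=3.3,fn="pics/ov_scene.png")
overlay(ps["side"],r.x[:3],r.x[3],r.x[4],crop=(240,190,400,360),sc=3.5,fn="pics/ov_side.png")
E
```

```text
1.8
[ 5.18482016e+02 -3.87165824e+01 -5.12601660e-01  8.84039988e+00
 -3.19334887e+01]
press [524. -39.   2.] [-5.6  0.7 -2.1]
cross_hole [515. -37. 127.] [ 3.6 -1.5  1.7]
pin_tip [502. -68. 111.] [1.1 1.  0.7]
pin_handle [ 462. -140.  144.] [-0.5 -0.8  2.3]
press [515. -41.  -6.] [3.3 2.5 5.5]
crank_grip [469. -64. 218.] [0.7 0.5 2.6]
cross_hole [523. -37. 130.] [-4.6 -1.8 -0.9]
pin_handle [ 461. -140.  146.] [-0.3 -0.3 -0.5]
```

View pics/ov_scene.png

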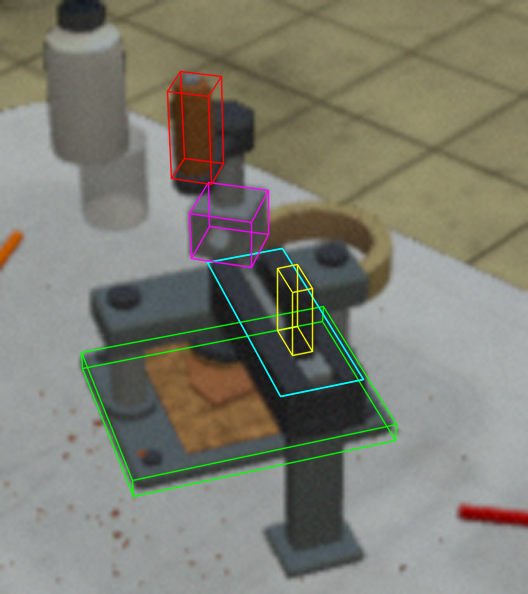

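View pics/ov_side.png

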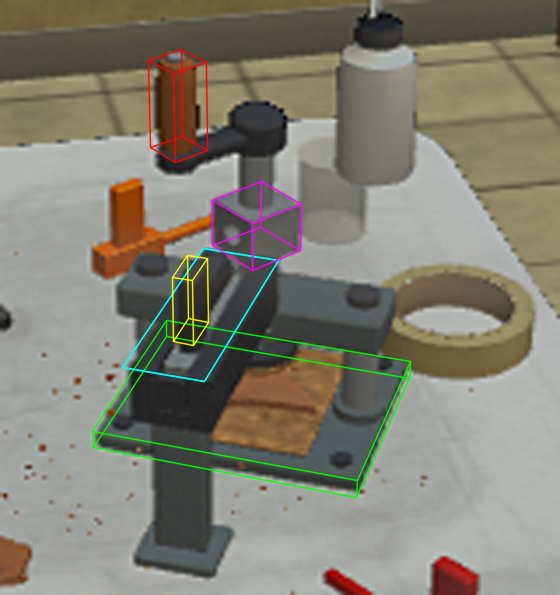

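{"op": "apply_moves", "data": {"steps": [{"hand":0.65,"xyz":[4,-3.5,-8.8],"delta_rot":[0,0,0.12]},{"hand":0.65,"xyz":[52.8,-46.4,-8.8],"delta_rot":[0,0,2.365]},{"hand":0.65,"xyz":[52.8,-46.4,-8.8],"delta_rot":[0,0,2.365]},{"hand":0.65,"xyz":[52.8,-46.4,-8.8],"delta_rot":[0,0,2.365]},{"hand":0.65,"xyz":[52.8,-46.4,-8.8],"delta_rot":[0,0,2.365]},{"hand":0.65,"xyz":[52.8,-46.4,-8.8],"delta_rot":[0,0,2.365]},{"hand":0.65,"xyz":[52.8,-46.4,-8.8],"delta_rot":[0,0,2.365]},{"hand":0.65,"xyz":[52.8,-46.4,-8.8],"delta_rot":[0,0,2.365]},{"hand":0.65,"xyz":[52.8,-46.4,-8.8],"delta_rot":[0,0,2.365]},{"hand":0.65,"xyz":[52.8,-46.4,-8.8],"delta_rot":[0,0,2.365]}]}}

```text
clock: 2.63
position: [355.7, 219.8, 318.3]
ee_rot: [0.01, 1.0, 0.0, 0.0]
contact_force: [0.6, -0.3, 0.1]
gripper_width: 55.8
```

{"op": "apply_moves", "data": {"steps": [{"hand":0.65,"xyz":[-11.2,-26.3,-2],"delta_rot":[0,0,1.115]},{"hand":0.65,"xyz":[-11.2,-26.3,-2],"delta_rot":[0,0,1.115]},{"hand":0.65,"xyz":[-11.2,-26.3,-2],"delta_rot":[0,0,1.115]},{"hand":0.65,"xyz":[-11.2,-26.3,-2],"delta_rot":[0,0,1.115]},{"hand":0.65,"xyz":[-11.2,-26.3,-2],"delta_rot":[0,0,1.115]},{"hand":0.65,"xyz":[-11.2,-26.3,-2],"delta_rot":[0,0,1.115]},{"hand":0.65,"xyz":[-11.2,-26.3,-2],"delta_rot":[0,0,1.115]},{"hand":0.65,"xyz":[-11.2,-26.3,-2],"delta_rot":[0,0,1.115]},{"hand":0.65,"xyz":[-11.2,-26.3,-2],"delta_rot":[0,0,1.115]},{"hand":0.65,"xyz":[-11.2,-26.3,-2],"delta_rot":[0,0,1.115]},{"hand":0.65,"xyz":[-11.2,-26.3,-2],"delta_rot":[0,0,1.115]}]}}

```text
clock: 3.55
position: [463.6, -43.0, 337.7]
ee_rot: [0.534, 0.845, 0.0, 0.0]
contact_force: [0.3, 0.3, 0.5]
gripper_width: 55.5
```

Run:
```python
from h import *
from bench import get_image,nets,telemetry
s=telemetry.read_state();print(s["clock"],s["position"],s["ee_rot"],s["joints"],s["contact_force"])
p=get_image("wrist");cv2.imwrite("pics/wrist1.png",p["frame"]);print(p["origin"])
for l in ["press","crank_grip","cross_hole","pin_tip","pin_handle"]:
    print(l,[(np.round(q["xyz"],1),q["confidence"]) for q in nets.pinpoint(p,l)])
overlay(p,[518.5,-38.7,-.5126],8.84,-32,fish=True,crop=(160,0,640,480),sc=1.25,fn="pics/ov_w1.png")
s=telemetry.read_state();print(s["clock"],s["position"])
```

```text
3.55 [463.55072241 -42.98802528 337.71664637] [5.34316162e-01 8.45284709e-01 1.42318842e-05 1.00789950e-05] [ 2.57908089e-01  5.38140985e-02 -2.13130819e-01 -4.79447776e-06
 -1.30381684e+00 -1.38530390e+00] [0.30897578 0.31998213 0.45287413]
[402.11871691 -71.45199777 459.36532231]
press [(array([ 5.207e+02, -4.120e+01, -5.000e-01]), 0.78)]
crank_grip [(array([471.6, -58.2, 221.5]), 0.8), (array([ 467.2, -143.9,  145. ]), 0.19)]
cross_hole [(array([516.8, -32.7, 126.2]), 0.71)]
pin_tip [(array([500.1, -67.2, 112.7]), 0.84), (array([547.7, 193.9,  14.4]), 0.84), (array([ 524.2, -210.3,    6.1]), 0.79)]
pin_handle [(array([ 565.8, -280.1,   39.5]), 0.83), (array([471.5, 154.5,  41.4]), 0.82), (array([ 468.6, -144.5,  146.2]), 0.74)]
3.85 [463.58464223 -42.37179955 337.81231849]
```

View pics/ov_w1.png

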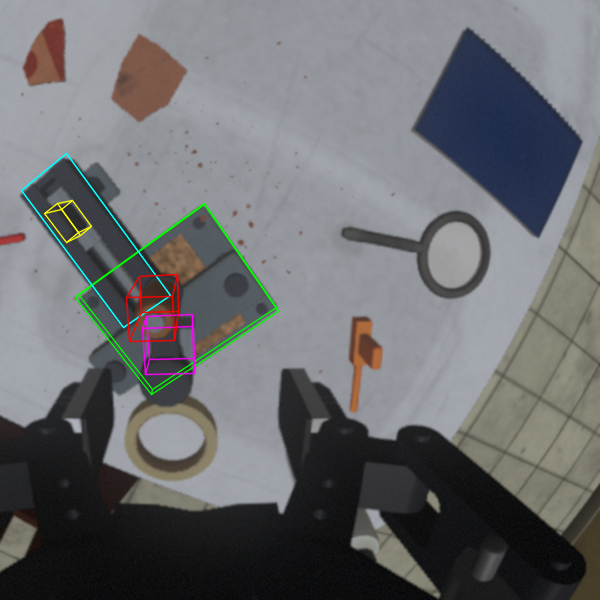

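View pics/wrist1.png

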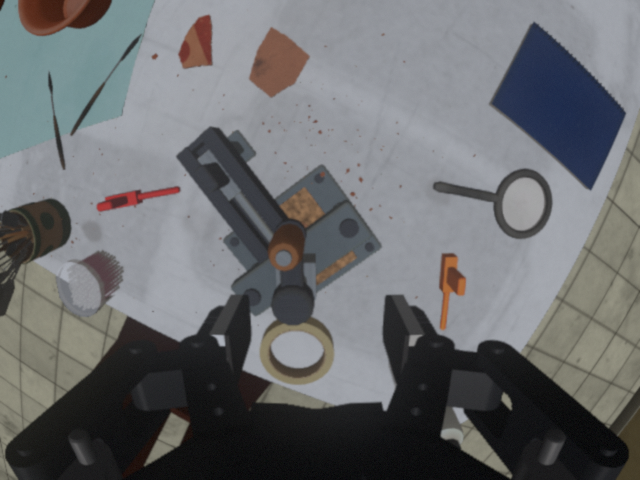

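Run:
```python
from h import *
from bench import get_image,nets,telemetry
p=get_image("wrist")
def back(u,v,z):
    d=np.array([(u-p["cx"]),(v-p["cy"])])/p["fx"];th=np.hypot(*d)
    r=np.r_[d/th*np.sin(th),np.cos(th)];r=R.from_quat(p["orientation"]).apply(r)
    return p["origin"]+r*(z-p["origin"][2])/r[2]
f=cv2.resize(p["frame"][110:340,160:400],None,fx=2.5,fy=2.5,interpolation=cv2.INTER_CUBIC);cv2.imwrite("pics/wz.png",f)
print("grip top",back(285,257,247), "knob",back(293,303,205),p["origin"])
for l in ["crank_grip","pin_handle","press"]:
    print([(np.round(q["xyz"],1),q["confidence"]) for q in nets.pinpoint(p,l)])
print(telemetry.read_state()["position"])
```

```text
grip top [469.4773156  -59.70435219 247.        ] knob [513.25086538 -37.4834042  205.        ] [402.09234975 -70.78465792 459.43604985]
[(array([473. , -60.3, 222.5]), 0.63), (array([ 468.4, -145.5,  147.7]), 0.39)]
[(array([470.3, 156.5,  39.2]), 0.98), (array([ 564.4, -279. ,   43.2]), 0.86), (array([ 468.7, -143.2,  147.7]), 0.7)]
[(array([520. , -42.1,  -0.7]), 0.72)]
[463.62370943 -42.60738719 337.74920547]
```

View pics/wz.png

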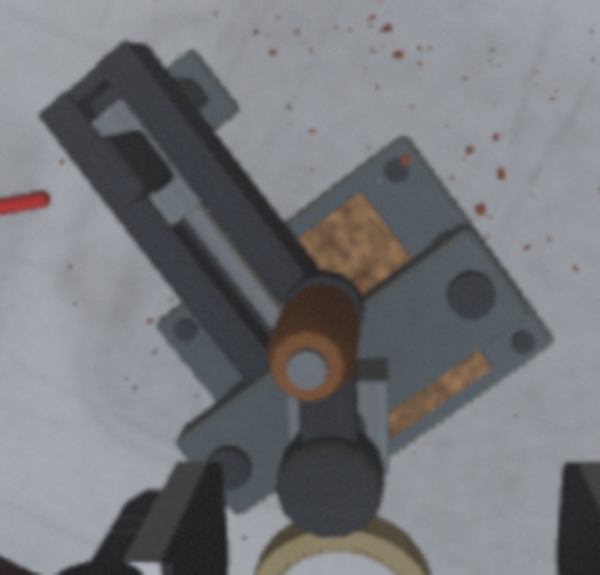

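Run:
```python
from h import *
from bench import get_image,nets,telemetry
p=get_image("wrist")
px=np.array([[211.2,126.8],[176.8,156],[322.8,164.8],[380.8,245.2],[224,238.8]])
P=np.array([[-22,-160,126],[22,-160,126],[-80,-65,12],[-80,65,12],[80,-65,12]])
r=least_squares(lambda v:(proj(p,w(v,P),True)-px).ravel(),[518,-40,-.51],loss='soft_l1')
print(r.x,np.round(r.fun.reshape(-1,2),1))
g=np.array([285,257.])
for z in [216,220,224]: pass
# turn from grip top and knob
v=r.x
def f(q): return proj(p,grip(v,q)+[0,0,26],True)[0]
for q in np.arange(8.4,9.3,.1): print(round(q,2),f(q),grip(v,q)[0])
# pin handle top centre at crop (~118,170)?
for tip in [-38,-36,-34,-32,-30]: print(tip,(proj(p,w(v,[[0,tip-85,165],[0,tip-97,126],[0,tip-73,126]]),True)-[160,110])*2.5)
print(telemetry.read_state()["clock"])
```

```text
[ 5.18582355e+02 -3.50655106e+01 -4.88153926e-01] [[ 0.1 -1. ]
 [-0.5  0.3]
 [ 0.4 -1.9]
 [ 3.4  1.8]
 [-2.2  1.6]]
8.4 [321.84080664 262.99787387] [463.67440722 -38.24627909 220.04281826]
8.5 [313.22833304 260.24388453] [464.26626523 -43.71203651 220.2338042 ]
8.6 [304.31595548 258.3065708 ] [465.40083166 -49.0914007  220.42479013]
8.7 [295.22046026 257.21788287] [467.06677029 -54.33062283 220.61577606]
8.8 [286.06250083 256.99590314] [469.24743561 -59.37735433 220.80676199]
8.9 [276.96371127 257.64434351] [471.92103913 -64.18116993 220.99774792]
9.0 [268.04379586 259.15255298] [475.0608671  -68.69407148 221.18873385]
9.1 [259.41775337 261.49602768] [478.63554739 -72.87096756 221.37971979]
9.2 [251.19337936 264.63737761] [482.60936297 -76.67012402 221.57070572]
9.3 [243.46915972 268.52767352] [486.94260879 -80.05358093 221.76169165]
-38 [[112.02357287 164.05690942]
 [123.29111744 129.74443721]
 [162.5047593  180.44829895]]
-36 [[115.68626846 168.7998246 ]
 [126.527228   133.94503265]
 [165.80465814 184.69575418]]
-34 [[119.3567551  173.54771567]
 [129.76977045 138.15101609]
 [169.10850623 188.94531863]]
-32 [[123.0347447  178.30019697]
 [133.01854858 142.36212434]
 [172.41608603 193.19670987]]
-30 [[126.71994592 183.05688017]
 [136.273364   146.57809205]
 [175.72717873 197.44964457]]
4.1
```

{"op": "apply_moves", "data": {"steps": [{"hand":0.65,"xyz":[-1.85,-0.24,1],"delta_rot":[0,0,0]},{"hand":0.65,"xyz":[-1.85,-0.24,4],"delta_rot":[0,0,0]},{"hand":0.65,"xyz":[-1.85,-0.24,6],"delta_rot":[0,0,0]},{"hand":0.65,"xyz":[-1.85,-0.24,7],"delta_rot":[0,0,0]}]}}

```text
clock: 4.43
position: [468.0, -60.8, 265.0]
ee_rot: [0.536, 0.844, -0.001, -0.002]
contact_force: [0.3, -0.8, -0.7]
gripper_width: 55.3
```

Run:
```python
from h import *
from bench import get_image,nets,telemetry
s=telemetry.read_state();print(s["clock"],s["position"],s["ee_rot"],s["contact_force"])
p=get_image("wrist");cv2.imwrite("pics/wrist2.png",p["frame"][100:480,120:520]);print(p["origin"])
for l in ["crank_grip","cross_hole"]:
    print(l,[(np.round(q["xyz"],1),q["confidence"]) for q in nets.pinpoint(p,l)])
```

```text
4.4333 [467.9786545  -60.79158076 265.02851319] [ 0.53573487  0.8443831  -0.0012425  -0.00194786] [ 0.3060486  -0.79463148 -0.65091918]
[407.01015751 -89.0446139  386.92419894]
crank_grip [(array([471.5, -60.3, 223.1]), 0.93)]
cross_hole []
```

View pics/wrist2.png

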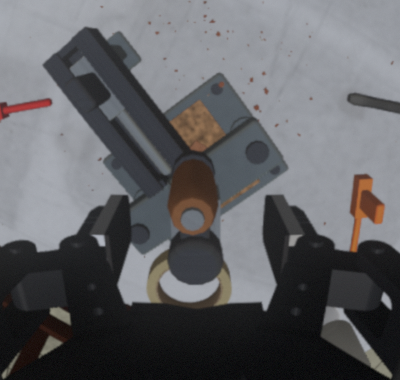

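{"op": "apply_moves", "data": {"steps": [{"hand":0.65,"xyz":[-0.05,0.15,1.5],"delta_rot":[0,0,0]},{"hand":0.65,"xyz":[-0.05,0.15,3],"delta_rot":[0,0,0]},{"hand":0.65,"xyz":[-0.05,0.15,3.6],"delta_rot":[0,0,0]},{"hand":0.5,"xyz":[-0.05,0.15,3.6],"delta_rot":[0,0,0]}]}}

```text
clock: 4.92
position: [470.9, -60.3, 231.7]
ee_rot: [0.535, 0.845, -0.0, -0.0]
contact_force: [-0.0, 0.2, -0.7]
gripper_width: 44.8
```

{"op": "apply_moves", "data": {"steps": [{"hand":0.15,"xyz":[0,0,0],"delta_rot":[0,0,0]},{"hand":0.15,"xyz":[0,0,0],"delta_rot":[0,0,0]},{"hand":0.15,"xyz":[0,0,0],"delta_rot":[0,0,0]},{"hand":0.15,"xyz":[0,0,0],"delta_rot":[0,0,0]},{"hand":0.15,"xyz":[0,0,0],"delta_rot":[0,0,0]},{"hand":0.15,"xyz":[0,0,0],"delta_rot":[0,0,0]}]}}

```text
clock: 5.42
position: [471.8, -60.6, 233.3]
ee_rot: [0.535, 0.845, 0.001, 0.001]
contact_force: [-0.4, -0.8, 6.6]
gripper_width: 21.1
```

Run:
```python
from h import *
from bench import get_image,nets,telemetry
s=telemetry.read_state();print(s["clock"],s["position"],s["ee_rot"],s["contact_force"],s["gripper_width"],s["joints"])
p=get_image("wrist");cv2.imwrite("pics/wrist3.png",p["frame"][100:480,120:520])
```

```text
5.4167 [471.76454869 -60.60871449 233.2796005 ] [5.35215433e-01 8.44714289e-01 5.66890875e-04 1.37431135e-03] [-0.35129672 -0.83542345  6.61374169] 21.086650266479147 [ 2.15553190e-01  1.45057784e-01 -3.78183264e-01  1.30419142e-03
 -1.04480460e+00 -1.34573336e+00]
```

View pics/wrist3.png

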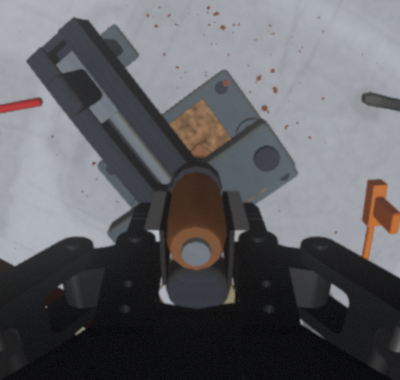

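```bash
cat >> h.py <<'E'
def rows(C,r,a0,a1,step,start,z0,dz360=-12,yaw=115.3,zstart=None):
    # start: commanded xy at call start; a in deg, clockwise from a0 to a1; prints tool deltas in cm
    n=int(round(abs(a1-a0)/step));tx=np.array([np.cos(np.radians(yaw)),np.sin(np.radians(yaw))]);ty=np.array([tx[1],-tx[0]])
    out=[]
    for i in range(1,n+1):
        a=np.radians(a0+(a1-a0)*i/n);P=np.array(C)+r*np.array([np.cos(a),np.sin(a)]);d=P-start
        dz=abs(a1-a0)*i/n/360*12
        out.append([round(d@tx/10,2),round(d@ty/10,2),round((z0+dz)/10,2)])
    for i,o in enumerate(out): print(i+1,o)
    print("end cmd",P,"dz",dz+z0)
E
python3 -c "
from h import *
rows([520.3,-36.2],54.6,206.7,106.7,10,[471.8,-60.6],-2)"
```

```text
1 [np.float64(0.95), np.float64(0.03), -0.17]
2 [np.float64(1.87), np.float64(0.25), -0.13]
3 [np.float64(2.75), np.float64(0.63), -0.1]
4 [np.float64(3.54), np.float64(1.16), -0.07]
5 [np.float64(4.23), np.float64(1.82), -0.03]
6 [np.float64(4.79), np.float64(2.58), -0.0]
7 [np.float64(5.22), np.float64(3.44), 0.03]
8 [np.float64(5.49), np.float64(4.35), 0.07]
9 [np.float64(5.59), np.float64(5.29), 0.1]
10 [np.float64(5.53), np.float64(6.24), 0.13]
end cmd [504.61011562  16.09710822] dz 1.333333333333333
```

{"op": "apply_moves", "data": {"steps": [{"hand":0.15,"xyz":[0.95,0.03,-0.17],"delta_rot":[0,0,0]},{"hand":0.15,"xyz":[1.87,0.25,-0.13],"delta_rot":[0,0,0]},{"hand":0.15,"xyz":[2.75,0.63,-0.1],"delta_rot":[0,0,0]},{"hand":0.15,"xyz":[3.54,1.16,-0.07],"delta_rot":[0,0,0]},{"hand":0.15,"xyz":[4.23,1.82,-0.03],"delta_rot":[0,0,0]},{"hand":0.15,"xyz":[4.23,1.82,-0.03],"delta_rot":[0,0,0]}]}}

```text
clock: 5.97
position: [470.2, -13.0, 231.5]
ee_rot: [0.535, 0.845, -0.0, 0.001]
contact_force: [5.3, -3.4, -6.1]
gripper_width: 21.1
```

Run:
```python
from h import *
from bench import get_image,nets,telemetry
s=telemetry.read_state();print(s["clock"],s["position"],s["ee_rot"],s["contact_force"],s["gripper_width"])
p=get_image("side");cv2.imwrite("pics/side3.png",cv2.resize(p["frame"][170:350,200:440],None,fx=2.5,fy=2.5))
print(s["contact_force"])
```

```text
5.9667 [470.16348721 -13.01771123 231.45518733] [ 5.34500605e-01  8.45167836e-01 -7.03952608e-05  6.53960602e-04] [ 5.26366197 -3.44698727 -6.07594431] 21.121685973534905
[ 5.26366197 -3.44698727 -6.07594431]
```

View pics/side3.png

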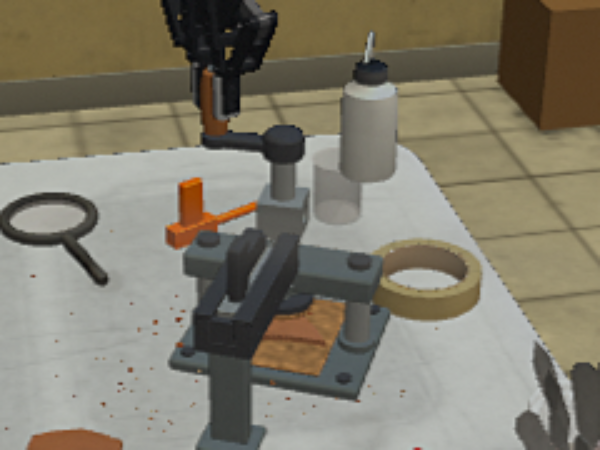

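```bash
python3 -c "
from h import *
rows([521,-36],54,156.2,56.2,10,[470.2,-14.6],2)"
```

```text
1 [np.float64(0.53), np.float64(0.91), 0.23]
2 [np.float64(0.94), np.float64(1.75), 0.27]
3 [np.float64(1.2), np.float64(2.66), 0.3]
4 [np.float64(1.29), np.float64(3.59), 0.33]
5 [np.float64(1.23), np.float64(4.53), 0.37]
6 [np.float64(1.0), np.float64(5.45), 0.4]
7 [np.float64(0.61), np.float64(6.3), 0.43]
8 [np.float64(0.08), np.float64(7.08), 0.47]
9 [np.float64(-0.57), np.float64(7.76), 0.5]
10 [np.float64(-1.33), np.float64(8.31), 0.53]
end cmd [551.03996324   8.87316134] dz 5.333333333333333
```

{"op": "apply_moves", "data": {"steps": [{"hand":0.15,"xyz":[0.53,0.91,0.23],"delta_rot":[0,0,0]},{"hand":0.15,"xyz":[0.94,1.75,0.27],"delta_rot":[0,0,0]},{"hand":0.15,"xyz":[1.2,2.66,0.3],"delta_rot":[0,0,0]},{"hand":0.15,"xyz":[1.29,3.59,0.33],"delta_rot":[0,0,0]},{"hand":0.15,"xyz":[1.23,4.53,0.37],"delta_rot":[0,0,0]},{"hand":0.15,"xyz":[1.0,5.45,0.4],"delta_rot":[0,0,0]}]}}

```text
clock: 6.52
position: [514.3, 18.9, 229.5]
ee_rot: [0.535, 0.845, -0.0, 0.0]
contact_force: [-1.8, -0.8, 5.8]
gripper_width: 21.1
```

Run:
```python
from h import *
from bench import get_image,nets,telemetry
s=telemetry.read_state();print(s["clock"],s["position"],s["ee_rot"],s["contact_force"],s["gripper_width"])
rows([521,-36],54,96.2,-3.8,10,[515.2,17.7],0)
```

```text
6.5167 [514.26945272  18.91239209 229.53166603] [ 5.34682140e-01  8.45053149e-01 -4.15153830e-04  1.09074535e-04] [-1.7963063  -0.81962125  5.84648502] 21.067843163695617
1 [np.float64(-0.38), np.float64(0.86), 0.03]
2 [np.float64(-0.91), np.float64(1.64), 0.07]
3 [np.float64(-1.57), np.float64(2.31), 0.1]
4 [np.float64(-2.33), np.float64(2.86), 0.13]
5 [np.float64(-3.18), np.float64(3.27), 0.17]
6 [np.float64(-4.08), np.float64(3.53), 0.2]
7 [np.float64(-5.02), np.float64(3.63), 0.23]
8 [np.float64(-5.96), np.float64(3.56), 0.27]
9 [np.float64(-6.87), np.float64(3.33), 0.3]
10 [np.float64(-7.73), np.float64(2.95), 0.33]
end cmd [574.88127929 -39.57879062] dz 3.3333333333333335
```

{"op": "apply_moves", "data": {"steps": [{"hand":0.15,"xyz":[-0.38,0.86,-0.1],"delta_rot":[0,0,0]},{"hand":0.15,"xyz":[-0.91,1.64,-0.07],"delta_rot":[0,0,0]},{"hand":0.15,"xyz":[-1.57,2.31,-0.04],"delta_rot":[0,0,0]},{"hand":0.15,"xyz":[-2.33,2.86,0.0],"delta_rot":[0,0,0]},{"hand":0.15,"xyz":[-3.18,3.27,0.03],"delta_rot":[0,0,0]}]}}

```text
clock: 6.93
position: [559.1, 3.5, 228.2]
ee_rot: [0.535, 0.845, 0.001, 0.001]
contact_force: [-1.2, 2.8, 4.3]
gripper_width: 21.2
```

Run:
```python
from h import *
from bench import get_image,nets,telemetry
s=telemetry.read_state();print(s["clock"],s["position"],s["ee_rot"],s["contact_force"],s["gripper_width"])
pts=np.array([[471.8,-60.6],[470.2,-13],[514.3,18.9],s["position"][:2]])
r=least_squares(lambda v:np.hypot(*(pts-v[:2]).T)-55,[520,-36]);print(r.x,r.fun)
r=least_squares(lambda v:np.hypot(*(pts-v[:2]).T)-v[2],[520,-36,55]);print(r.x,r.fun)
rows([521,-36],54,46.2,-53.8,10,[521+54*np.cos(np.radians(46.2)),-36+54*np.sin(np.radians(46.2))],0)
```

```text
6.9333 [559.05534626   3.54696836 228.17538413] [5.35125304e-01 8.44771815e-01 1.03370944e-03 6.49218770e-04] [-1.24226914  2.81214474  4.29545918] 21.165835834857088
[520.53887504 -35.61393413] [-0.22973957  0.18507368 -0.13022165 -0.07191212]
[520.3899739  -35.41151859  54.80943439] [-0.07877425  0.15700669 -0.15754666  0.07931423]
1 [np.float64(-0.91), np.float64(0.26), 0.03]
2 [np.float64(-1.84), np.float64(0.35), 0.07]
3 [np.float64(-2.78), np.float64(0.29), 0.1]
4 [np.float64(-3.69), np.float64(0.06), 0.13]
5 [np.float64(-4.55), np.float64(-0.33), 0.17]
6 [np.float64(-5.33), np.float64(-0.85), 0.2]
7 [np.float64(-6.01), np.float64(-1.51), 0.23]
8 [np.float64(-6.56), np.float64(-2.27), 0.27]
9 [np.float64(-6.97), np.float64(-3.12), 0.3]
10 [np.float64(-7.23), np.float64(-4.02), 0.33]
end cmd [552.89270605 -79.57585686] dz 3.3333333333333335
```

Run:
```python
from h import *
c=lambda a:[521+54*np.cos(np.radians(a)),-36+54*np.sin(np.radians(a))]
rows([521,-36],54,46.2,-73.8,10,c(46.2),-1)
rows([521,-36],54,-73.8,-193.8,10,c(-73.8),0)
```

```text
1 [np.float64(-0.91), np.float64(0.26), -0.07]
2 [np.float64(-1.84), np.float64(0.35), -0.03]
3 [np.float64(-2.78), np.float64(0.29), 0.0]
4 [np.float64(-3.69), np.float64(0.06), 0.03]
5 [np.float64(-4.55), np.float64(-0.33), 0.07]
6 [np.float64(-5.33), np.float64(-0.85), 0.1]
7 [np.float64(-6.01), np.float64(-1.51), 0.13]
8 [np.float64(-6.56), np.float64(-2.27), 0.17]
9 [np.float64(-6.97), np.float64(-3.12), 0.2]
10 [np.float64(-7.23), np.float64(-4.02), 0.23]
11 [np.float64(-7.33), np.float64(-4.96), 0.27]
12 [np.float64(-7.26), np.float64(-5.9), 0.3]
end cmd [536.06551973 -87.85585903] dz 3.0
1 [np.float64(0.23), np.float64(-0.91), 0.03]
2 [np.float64(0.61), np.float64(-1.77), 0.07]
3 [np.float64(1.14), np.float64(-2.55), 0.1]
4 [np.float64(1.8), np.float64(-3.23), 0.13]
5 [np.float64(2.56), np.float64(-3.78), 0.17]
6 [np.float64(3.41), np.float64(-4.19), 0.2]
7 [np.float64(4.31), np.float64(-4.45), 0.23]
8 [np.float64(5.25), np.float64(-4.55), 0.27]
9 [np.float64(6.19), np.float64(-4.48), 0.3]
10 [np.float64(7.1), np.float64(-4.25), 0.33]
11 [np.float64(7.96), np.float64(-3.86), 0.37]
12 [np.float64(8.74), np.float64(-3.34), 0.4]
end cmd [468.55874888 -23.11919329] dz 4.0
```

{"op": "apply_moves", "data": {"steps": [{"hand":0.15,"xyz":[-0.91,0.26,-0.07],"delta_rot":[0,0,0]},{"hand":0.15,"xyz":[-1.84,0.35,-0.03],"delta_rot":[0,0,0]},{"hand":0.15,"xyz":[-2.78,0.29,0.0],"delta_rot":[0,0,0]},{"hand":0.15,"xyz":[-3.69,0.06,0.03],"delta_rot":[0,0,0]},{"hand":0.15,"xyz":[-4.55,-0.33,0.07],"delta_rot":[0,0,0]},{"hand":0.15,"xyz":[-5.33,-0.85,0.1],"delta_rot":[0,0,0]},{"hand":0.15,"xyz":[-6.01,-1.51,0.13],"delta_rot":[0,0,0]},{"hand":0.15,"xyz":[-6.56,-2.27,0.17],"delta_rot":[0,0,0]},{"hand":0.15,"xyz":[-6.97,-3.12,0.2],"delta_rot":[0,0,0]},{"hand":0.15,"xyz":[-7.23,-4.02,0.23],"delta_rot":[0,0,0]},{"hand":0.15,"xyz":[-7.33,-4.96,0.27],"delta_rot":[0,0,0]},{"hand":0.15,"xyz":[-7.26,-5.9,0.3],"delta_rot":[0,0,0]}]}}

```text
clock: 7.93
position: [533.7, -89.1, 224.4]
ee_rot: [0.536, 0.844, -0.001, -0.0]
contact_force: [3.0, -2.3, -2.4]
gripper_width: 21.3
```

Run:
```python
from h import *
from bench import get_image,nets,telemetry
s=telemetry.read_state();print(s["clock"],s["position"],s["ee_rot"],s["contact_force"],s["gripper_width"],s["joints"])
d=s["position"][:2]-[520.5,-35.5];print(np.hypot(*d),np.degrees(np.arctan2(d[1],d[0])))
p=get_image("wrist");cv2.imwrite("pics/wrist4.png",p["frame"][100:480,120:520])
```

```text
7.9333 [533.69576863 -89.12118299 224.3974975 ] [ 5.35741757e-01  8.44381391e-01 -8.33233060e-04 -3.77558743e-04] [ 3.04415315 -2.28121346 -2.43491171] 21.261200769549244 [ 1.34761205e-01  2.66806076e-01 -2.42184330e-01  9.01422683e-04
 -1.06345732e+00 -1.26597227e+00]
55.22100664781877 -76.17466550751446
```

View pics/wrist4.png

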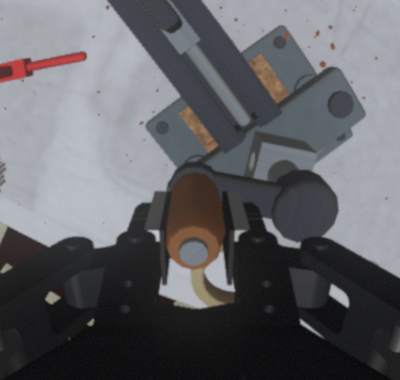

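{"op": "apply_moves", "data": {"steps": [{"hand":0.15,"xyz":[0.23,-0.91,0.03],"delta_rot":[0,0,0]},{"hand":0.15,"xyz":[0.61,-1.77,0.07],"delta_rot":[0,0,0]},{"hand":0.15,"xyz":[1.14,-2.55,0.1],"delta_rot":[0,0,0]},{"hand":0.15,"xyz":[1.8,-3.23,0.13],"delta_rot":[0,0,0]},{"hand":0.15,"xyz":[2.56,-3.78,0.17],"delta_rot":[0,0,0]},{"hand":0.15,"xyz":[3.41,-4.19,0.2],"delta_rot":[0,0,0]},{"hand":0.15,"xyz":[4.31,-4.45,0.23],"delta_rot":[0,0,0]},{"hand":0.15,"xyz":[5.25,-4.55,0.27],"delta_rot":[0,0,0]},{"hand":0.15,"xyz":[6.19,-4.48,0.3],"delta_rot":[0,0,0]},{"hand":0.15,"xyz":[7.1,-4.25,0.33],"delta_rot":[0,0,0]},{"hand":0.15,"xyz":[7.96,-3.86,0.37],"delta_rot":[0,0,0]},{"hand":0.15,"xyz":[8.74,-3.34,0.4],"delta_rot":[0,0,0]}]}}

```text
clock: 8.98
position: [467.4, -22.1, 220.0]
ee_rot: [0.535, 0.845, -0.001, -0.0]
contact_force: [7.0, -3.7, -11.5]
gripper_width: 21.1
```

Run:
```python
from h import *
from bench import get_image,nets,telemetry
s=telemetry.read_state();print(s["clock"],s["position"],s["contact_force"],s["gripper_width"])
d=s["position"][:2]-[520.5,-35.5];print(np.hypot(*d),np.degrees(np.arctan2(d[1],d[0]))-360)
for n in ["wrist","scene"]:
    p=get_image(n);cv2.imwrite(f"pics/{n}5.png",p["frame"])
    for l in ["pin_handle","pin_tip","cross_hole"]: print(n,l,[(np.round(q["xyz"],1),round(q["confidence"],2)) for q in nets.pinpoint(p,l)])
    if n=="wrist":overlay(p,[520.5,-35.5,-.50],8.84-np.radians(206.8+196),-36,fish=True,crop=(120,0,520,400),sc=1.5,fn="pics/ov_w5.png")
    else: overlay(p,[520.5,-35.5,-.50],8.84-np.radians(206.8+196),-36,crop=(240,170,400,350),sc=3.3,fn="pics/ov_s5.png")
```

```text
8.9833 [467.37253828 -22.11063786 220.03056585] [  6.98443588  -3.65866228 -11.48498466] 21.140320623529654
54.78870511040471 -194.14530272894964
wrist pin_handle [(array([473. , 156.6,  40.9]), 0.95), (array([ 565.1, -276.9,   42.4]), 0.78), (array([ 469.6, -144.9,  146.4]), 0.63)]
wrist pin_tip [(array([ 521.1, -208.1,    8.5]), 0.88), (array([500. , -65. , 113.9]), 0.73)]
wrist cross_hole [(array([518.6, -34.8, 113.6]), 0.85)]
scene pin_handle [(array([ 460.5, -143.6,  143.5]), 0.89), (array([ 564.3, -282.6,   39.3]), 0.89), (array([469.8, 156.2,  41.3]), 0.68)]
scene pin_tip [(array([504.3, -69.5, 109.1]), 0.77), (array([ 525.3, -208.4,   13.2]), 0.62), (array([548.4, 193.6,   4.8]), 0.56)]
scene cross_hole [(array([514.7, -39.3, 116.8]), 0.7)]
```

View pics/ov_w5.png

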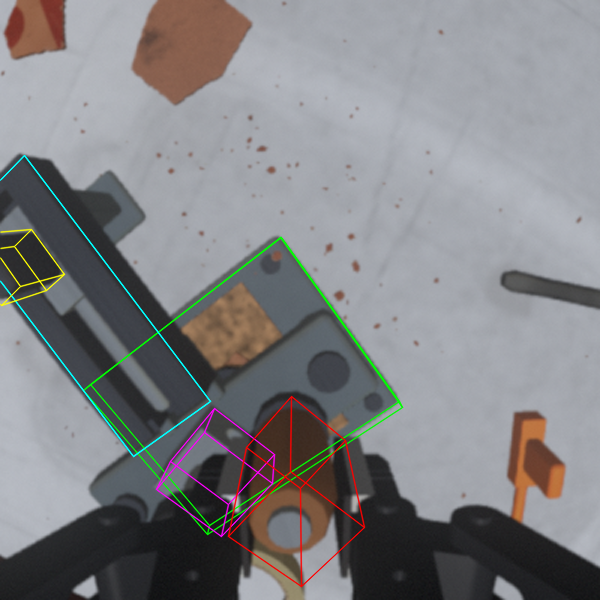

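View pics/ov_s5.png

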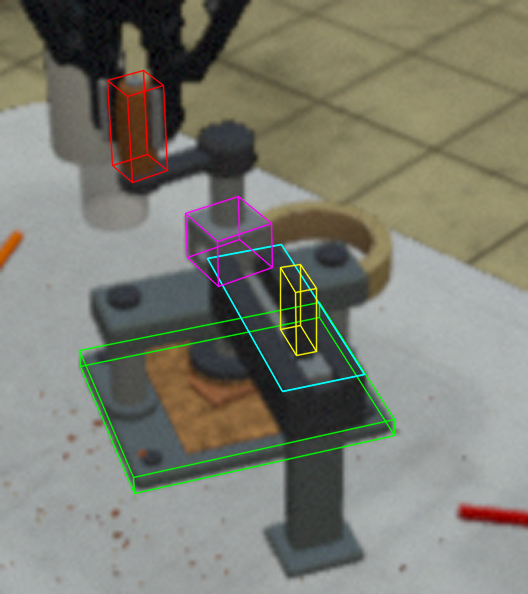

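Run:
```python
from h import *
c=lambda a:[521+54*np.cos(np.radians(a)),-36+54*np.sin(np.radians(a))]
rows([521,-36],54,-193.8,-297.8,10.4,c(-193.8),3.5)
```

```text
1 [np.float64(0.7), np.float64(0.68), 0.38]
2 [np.float64(1.27), np.float64(1.48), 0.42]
3 [np.float64(1.68), np.float64(2.37), 0.45]
4 [np.float64(1.92), np.float64(3.32), 0.49]
5 [np.float64(1.99), np.float64(4.29), 0.52]
6 [np.float64(1.89), np.float64(5.27), 0.56]
7 [np.float64(1.6), np.float64(6.2), 0.59]
8 [np.float64(1.16), np.float64(7.08), 0.63]
9 [np.float64(0.56), np.float64(7.85), 0.66]
10 [np.float64(-0.16), np.float64(8.51), 0.7]
end cmd [546.18487858  11.76737266] dz 6.966666666666667
```

{"op": "apply_moves", "data": {"steps": [{"hand":0.15,"xyz":[0.7,0.68,0.38],"delta_rot":[0,0,0]},{"hand":0.15,"xyz":[1.27,1.48,0.42],"delta_rot":[0,0,0]},{"hand":0.15,"xyz":[1.68,2.37,0.45],"delta_rot":[0,0,0]},{"hand":0.15,"xyz":[1.92,3.32,0.49],"delta_rot":[0,0,0]},{"hand":0.15,"xyz":[1.99,4.29,0.52],"delta_rot":[0,0,0]},{"hand":0.15,"xyz":[1.89,5.27,0.56],"delta_rot":[0,0,0]},{"hand":0.15,"xyz":[1.6,6.2,0.59],"delta_rot":[0,0,0]},{"hand":0.15,"xyz":[1.16,7.08,0.63],"delta_rot":[0,0,0]},{"hand":0.15,"xyz":[0.56,7.85,0.66],"delta_rot":[0,0,0]},{"hand":0.15,"xyz":[-0.16,8.51,0.7],"delta_rot":[0,0,0]},{"hand":0.15,"xyz":[-0.16,8.51,0.7],"delta_rot":[0,0,0]},{"hand":0.15,"xyz":[-0.16,8.51,0.7],"delta_rot":[0,0,0]}]}}

```text
clock: 10.38
position: [546.8, 12.8, 216.5]
ee_rot: [0.535, 0.845, 0.001, 0.002]
contact_force: [0.7, 0.8, 4.5]
gripper_width: 20.9
```

Run:
```python
from h import *
from bench import get_image,nets,telemetry
s=telemetry.read_state();print(s["clock"],s["position"],s["contact_force"],s["gripper_width"])
d=s["position"][:2]-[520.5,-35.5];print(np.hypot(*d),np.degrees(np.arctan2(d[1],d[0])))
for n in ["wrist","scene","side"]:
    p=get_image(n);cv2.imwrite(f"pics/{n}6.png",p["frame"])
    for l in ["pin_handle","pin_tip","cross_hole","crank_grip"]: print(n,l,[(np.round(q["xyz"],1),round(q["confidence"],2)) for q in nets.pinpoint(p,l)])
    if n=="wrist":overlay(p,[520.5,-35.5,-.50],0,-36,fish=True,crop=(70,0,470,400),sc=1.5,fn="pics/ov_w6.png")
    if n=="scene": overlay(p,[520.5,-35.5,-.50],0,-36,crop=(270,200,370,310),sc=5,fn="pics/ov_s6.png")
    if n!="wrist": cv2.imwrite(f"pics/{n}z6.png",cv2.resize(p["frame"][180:330,240:400],None,fx=4,fy=4,interpolation=cv2.INTER_CUBIC))
```

```text
10.3833 [546.84154088  12.75139314 216.5142965 ] [0.74905151 0.76722939 4.47260542] 20.898031165079523
54.973390979250695 61.36886248168693
wrist pin_handle [(array([ 469.4, -141.2,  143.8]), 0.98), (array([472.5, 153.4,  39.2]), 0.84), (array([ 566.9, -277.3,   41.9]), 0.6)]
wrist pin_tip [(array([548.9, 193.8,  11.8]), 0.8), (array([ 524. , -209.9,    8.7]), 0.62)]
wrist cross_hole [(array([518.2, -35.5, 113.9]), 0.87)]
wrist crank_grip [(array([547.6,  11.4, 203.8]), 0.78)]
scene pin_handle [(array([ 563.8, -284.7,   42.3]), 0.83), (array([ 461.8, -142.6,  144.9]), 0.73), (array([470.7, 159.5,  41.9]), 0.58)]
scene pin_tip [(array([ 521.9, -210.4,   10.1]), 0.96), (array([499.2, -70.2, 112.5]), 0.81), (array([549.7, 193.7,   6.2]), 0.78)]
scene cross_hole [(array([516.5, -37.9, 114.7]), 0.92)]
scene crank_grip [(array([544.1,  11.9, 206.3]), 0.74)]
side pin_handle [(array([470.1, 156. ,  41.9]), 0.97), (array([ 459.3, -138.4,  143.6]), 0.77), (array([ 568.1, -282.9,   43.1]), 0.59)]
side pin_tip [(array([545.1, 193.2,  12.1]), 0.74), (array([505.1, -70.9, 112.6]), 0.67), (array([ 522.4, -212.1,    8.7]), 0.67)]
side cross_hole [(array([517.9, -38.4, 117.6]), 0.78)]
side crank_grip [(array([545.6,   8.6, 200.8]), 0.57)]
```

View pics/ov_w6.png

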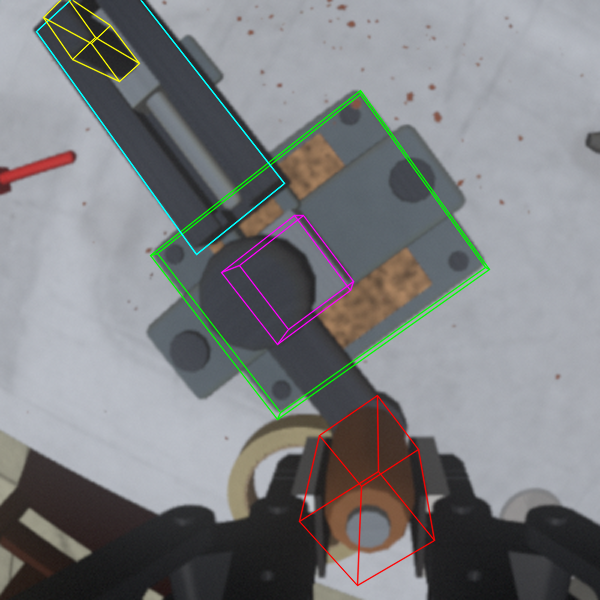

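View pics/sidez6.png

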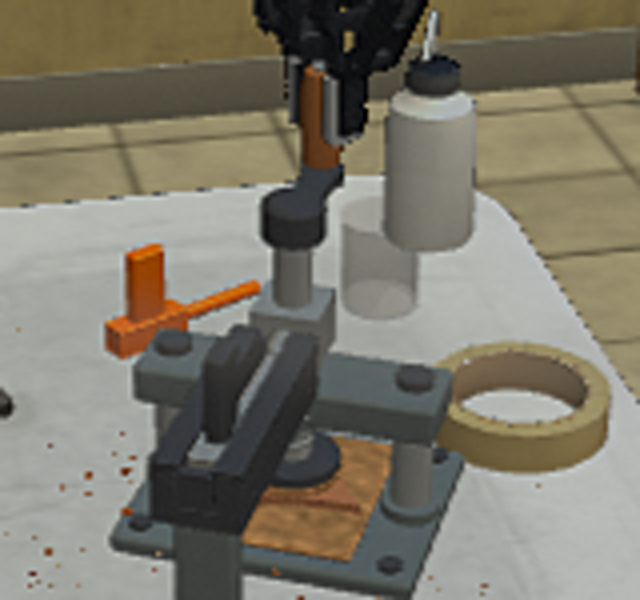

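View pics/ov_s6.png

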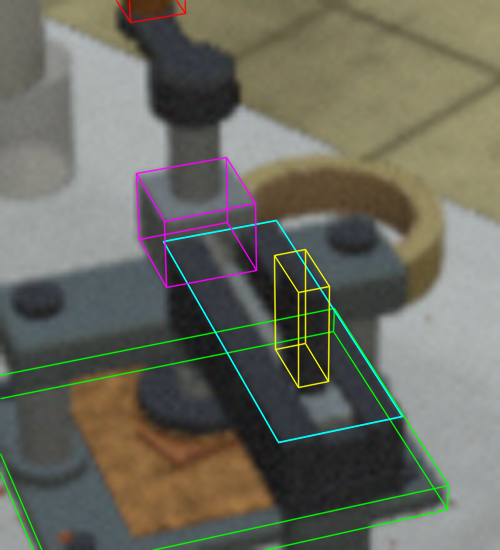

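{"op": "apply_moves", "data": {"steps": [{"hand":0.6,"xyz":[0,0,0],"delta_rot":[0,0,0]},{"hand":0.6,"xyz":[0,0,0],"delta_rot":[0,0,0]},{"hand":0.6,"xyz":[0,0,0],"delta_rot":[0,0,0]},{"hand":0.6,"xyz":[0,0,0],"delta_rot":[0,0,0]},{"hand":0.6,"xyz":[0,0,-1.5],"delta_rot":[0,0,0]},{"hand":0.6,"xyz":[0,0,-3.5],"delta_rot":[0,0,0]},{"hand":0.6,"xyz":[0,0,-6],"delta_rot":[0,0,0]},{"hand":0.6,"xyz":[0,0,-7],"delta_rot":[0,0,0]},{"hand":0.6,"xyz":[0,0,-7],"delta_rot":[0,0,0]}]}}

```text
clock: 11.88
position: [546.4, 12.2, 286.3]
ee_rot: [0.535, 0.845, 0.002, 0.002]
contact_force: [0.1, -0.1, 1.0]
gripper_width: 51.0
```

Run:
```python
from h import *
from bench import get_image,nets,telemetry
s=telemetry.read_state();print(s["clock"],s["position"],s["ee_rot"],s["contact_force"],s["gripper_width"])
q=s["ee_rot"];Rm=R.from_quat(q).as_matrix()
t=np.array([520.5,-35.5])-162*np.array([.4792,.8777])
d=np.r_[t,272]-s["position"];print(t,Rm.T@d/10,np.degrees(np.arctan2(Rm[1,0],Rm[0,0])))
p=get_image("wrist");overlay(p,[520.5,-35.5,-.50],0,-36,fish=True,crop=(70,0,470,400),sc=1.5,fn="pics/ov_w7.png")
```

```text
11.8833 [546.36801007  12.17671648 286.27768608] [0.53532039 0.84464487 0.00186596 0.00190821] [ 0.09119626 -0.11696196  1.04035978] 51.0086194283187
[ 442.8696 -177.6874] [-12.75010988 -17.47130776   1.35265019] 115.2682745303809
```

View pics/ov_w7.png

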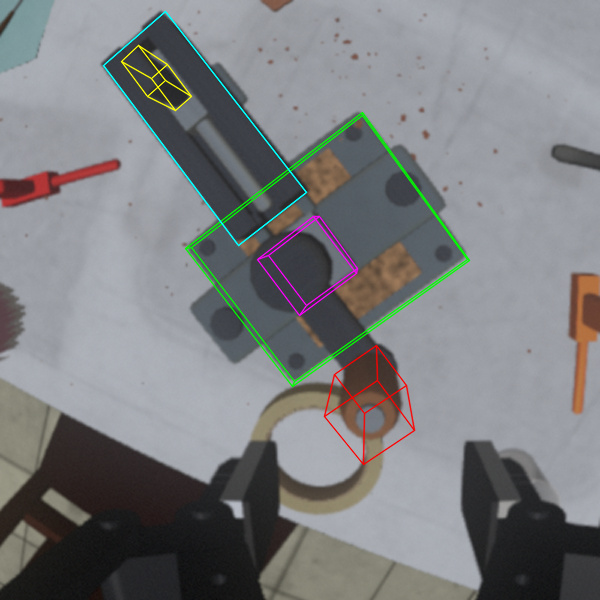

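{"op": "apply_moves", "data": {"steps": [{"hand":0,"xyz":[-12.75,-17.5,1.4],"delta_rot":[0,0,-0.63]},{"hand":0,"xyz":[-12.75,-17.5,1.4],"delta_rot":[0,0,-0.63]},{"hand":0,"xyz":[-12.75,-17.5,1.4],"delta_rot":[0,0,-0.63]},{"hand":0,"xyz":[-12.75,-17.5,1.4],"delta_rot":[0,0,-0.63]},{"hand":0,"xyz":[-12.75,-17.5,1.4],"delta_rot":[0,0,-0.63]},{"hand":0,"xyz":[-12.75,-17.5,1.4],"delta_rot":[0,0,-0.63]},{"hand":0,"xyz":[-12.75,-17.5,1.4],"delta_rot":[0,0,-0.63]},{"hand":0,"xyz":[-12.75,-17.5,1.4],"delta_rot":[0,0,-0.63]}]}}

```text
clock: 12.6
position: [440.0, -178.6, 268.0]
ee_rot: [0.249, 0.969, -0.0, -0.002]
contact_force: [0.5, 0.5, -0.4]
gripper_width: -0.1
```

Run:
```python
from h import *
from bench import get_image,nets,telemetry
s=telemetry.read_state();print(s["clock"],s["position"],s["ee_rot"],s["contact_force"],s["gripper_width"])
q=s["ee_rot"];Rm=R.from_quat(q).as_matrix()
t=np.array([520.5,-35.5])-162*np.array([.4792,.8777])
d=np.r_[t,158]-s["position"];print(t,Rm.T@d/10,np.degrees(np.arctan2(Rm[1,0],Rm[0,0])),Rm[:,1])
p=get_image("wrist");overlay(p,[520.5,-35.5,-.50],0,-36,fish=True,crop=(120,0,520,400),sc=1.5,fn="pics/ov_w8.png")
```

```text
12.6 [ 440.00689841 -178.62830754  268.0282321 ] [ 2.48906666e-01  9.68526152e-01 -4.29546386e-06 -1.60114124e-03] [ 0.51448606  0.54995885 -0.40339445] -0.12161870944243543
[ 442.8696 -177.6874] [-0.23953348  0.22931741 11.00195253] 151.17424322814142 [ 4.82145217e-01  8.76090943e-01 -8.05389995e-04]
```

View pics/ov_w8.png

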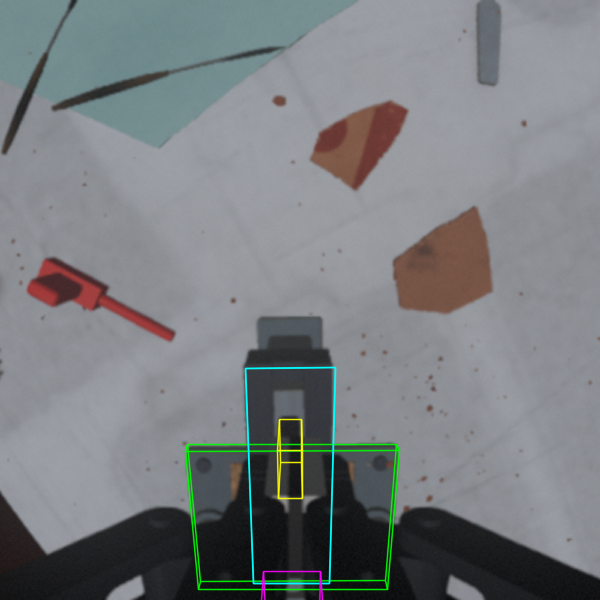

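{"op": "apply_moves", "data": {"steps": [{"hand":0,"xyz":[-0.24,0.1,3],"delta_rot":[0,0,0]},{"hand":0,"xyz":[-0.24,0.1,6],"delta_rot":[0,0,0]},{"hand":0,"xyz":[-0.24,0.1,8.5],"delta_rot":[0,0,0]},{"hand":0,"xyz":[-0.24,0.1,10],"delta_rot":[0,0,0]},{"hand":0,"xyz":[-0.24,0.1,11],"delta_rot":[0,0,0]},{"hand":0,"xyz":[-0.24,0.1,11],"delta_rot":[0,0,0]}]}}

```text
clock: 13.15
position: [442.8, -177.0, 156.7]
ee_rot: [0.247, 0.969, -0.0, -0.003]
contact_force: [-1.2, 1.0, -0.2]
gripper_width: 0.1
```

Run:
```python
from h import *
from bench import get_image,nets,telemetry
s=telemetry.read_state();print(s["clock"],s["position"],s["ee_rot"],s["contact_force"],s["gripper_width"])
y=np.array([.4792,.8777]);x=np.array([.8777,-.4792]);d=s["position"][:2]-[520.5,-35.5];print("press xy",d@x,d@y)
for n in["scene","side"]:
    p=get_image(n);cv2.imwrite(f"pics/{n}9.png",cv2.resize(p["frame"][170:340,220:400],None,fx=3.5,fy=3.5,interpolation=cv2.INTER_CUBIC))
```

```text
13.15 [ 442.75778493 -177.00385086  156.69355072] [ 2.46952315e-01  9.69022054e-01 -3.13049063e-04 -3.27341632e-03] [-1.20551278  1.03642174 -0.16444417] 0.10684064900502833
press xy -0.425696836702406 -161.45199936247556
```

View pics/side9.png

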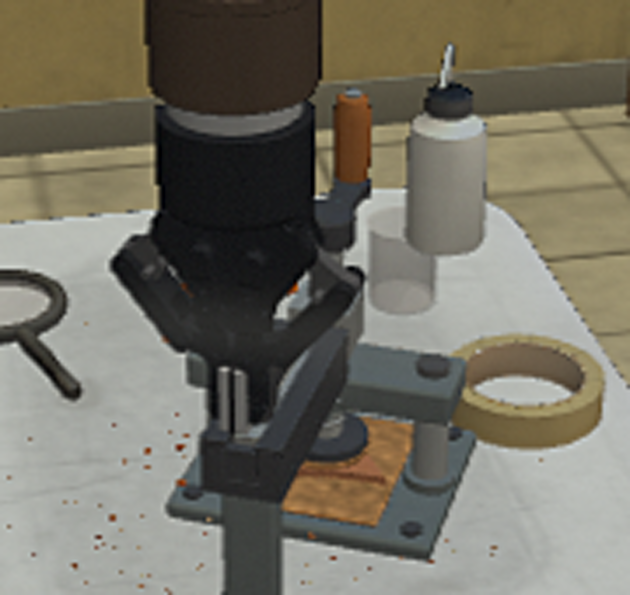

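View pics/scene9.png

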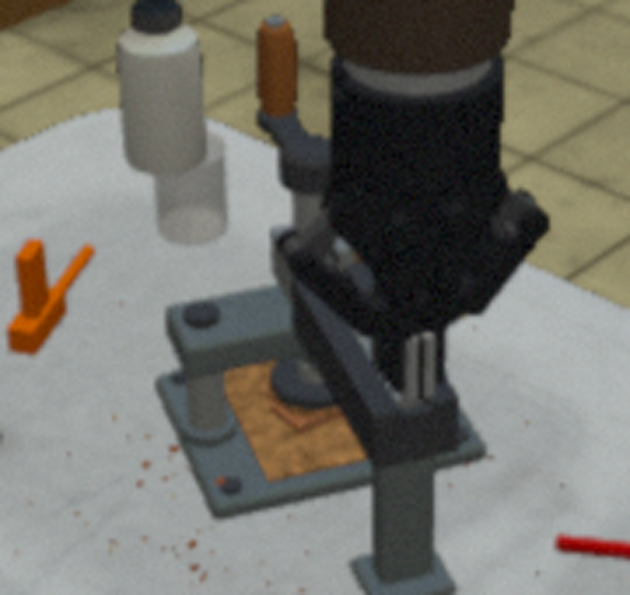

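{"op": "apply_moves", "data": {"steps": [{"hand":0,"xyz":[0,1,0],"delta_rot":[0,0,0]},{"hand":0,"xyz":[0,1.6,0],"delta_rot":[0,0,0]},{"hand":0,"xyz":[0,2.1,0],"delta_rot":[0,0,0]},{"hand":0,"xyz":[0,2.6,0],"delta_rot":[0,0,0]},{"hand":0,"xyz":[0,3.1,0],"delta_rot":[0,0,0]},{"hand":0,"xyz":[0,3.6,0],"delta_rot":[0,0,0]},{"hand":0,"xyz":[0,4.1,0],"delta_rot":[0,0,0]},{"hand":0,"xyz":[0,4.5,0],"delta_rot":[0,0,0]},{"hand":0,"xyz":[0,4.5,0],"delta_rot":[0,0,0]}]}}

```text
clock: 14.0
position: [466.1, -138.2, 159.7]
ee_rot: [0.247, 0.969, 0.0, 0.0]
contact_force: [0.3, 0.1, 0.6]
gripper_width: 0.1
```

Run:
```python
from h import *
from bench import get_image,nets,telemetry
s=telemetry.read_state();print(s["clock"],s["position"],s["ee_rot"],s["contact_force"],s["gripper_width"])
y=np.array([.4792,.8777]);x=np.array([.8777,-.4792]);d=s["position"][:2]-[520.5,-35.5];print("press xy",d@x,d@y,"f",s["contact_force"][:2]@x,s["contact_force"][:2]@y)
```

```text
14.0 [ 466.05121898 -138.21999034  159.70211719] [2.47102597e-01 9.68989294e-01 1.12556656e-04 2.02772568e-04] [0.33249769 0.09869945 0.61503713] 0.125603667594338
press xy 1.4337242753413426 -116.24919138652022 f 0.2445364474557355 0.24596139898017053
```

{"op": "apply_moves", "data": {"steps": [{"hand":0,"xyz":[0.1,0.5,0],"delta_rot":[0,0,0]},{"hand":0,"xyz":[0.1,1.0,0],"delta_rot":[0,0,0]},{"hand":0,"xyz":[0.1,1.5,0],"delta_rot":[0,0,0]},{"hand":0,"xyz":[0.1,2.0,0],"delta_rot":[0,0,0]},{"hand":0,"xyz":[0.1,2.4,0],"delta_rot":[0,0,0]},{"hand":0,"xyz":[0.1,2.8,0],"delta_rot":[0,0,0]},{"hand":0,"xyz":[0.1,3.2,0],"delta_rot":[0,0,0]},{"hand":0,"xyz":[0.1,3.4,0],"delta_rot":[0,0,0]},{"hand":0,"xyz":[0.1,3.5,0],"delta_rot":[0,0,0]},{"hand":0,"xyz":[0.1,3.5,0],"delta_rot":[0,0,0]}]}}

```text
clock: 14.83
position: [479.4, -110.3, 160.4]
ee_rot: [0.247, 0.969, -0.003, -0.002]
contact_force: [-4.4, -13.2, 5.4]
gripper_width: -0.2
```

Run:
```python
from h import *
from bench import get_image,nets,telemetry
s=telemetry.read_state();print(s["clock"],s["position"],s["ee_rot"],s["contact_force"],s["gripper_width"])
y=np.array([.4792,.8777]);x=np.array([.8777,-.4792]);d=s["position"][:2]-[520.5,-35.5];print("press xy",d@x,d@y,"f",s["contact_force"][:2]@x,s["contact_force"][:2]@y)
for n in["scene","side"]:
    p=get_image(n);cv2.imwrite(f"pics/{n}10.png",cv2.resize(p["frame"][170:340,220:400],None,fx=3.5,fy=3.5,interpolation=cv2.INTER_CUBIC))
    for l in ["pin_tip","pin_handle"]: print(n,l,[(np.round(q["xyz"],1),round(q["confidence"],2)) for q in nets.pinpoint(p,l)])
```

```text
14.8333 [ 479.43986586 -110.34997568  160.43082855] [ 0.24701015  0.96900474 -0.00331737 -0.00218769] [ -4.43151972 -13.2434027    5.43886429] -0.15544862717389352
press xy -0.17037138885193392 -85.37183993121589 f 2.456693711797109 -13.747318800839345
scene pin_tip [(array([ 525.1, -207.9,   12.8]), 0.71), (array([549.4, 193.3,   4.7]), 0.66)]
scene pin_handle [(array([ 562.5, -283.8,   42.5]), 0.98), (array([471.3, 157.2,  42.5]), 0.72), (array([491., -89., 146.]), 0.42)]
side pin_tip [(array([ 522.1, -206.4,    9.2]), 0.78), (array([532. , -16.6, 113.2]), 0.61)]
side pin_handle [(array([472.3, 160.1,  39.2]), 0.8), (array([ 568.7, -280.7,   45.4]), 0.55), (array([488.3, -86.5, 144.9]), 0.51)]
```

View pics/side10.png

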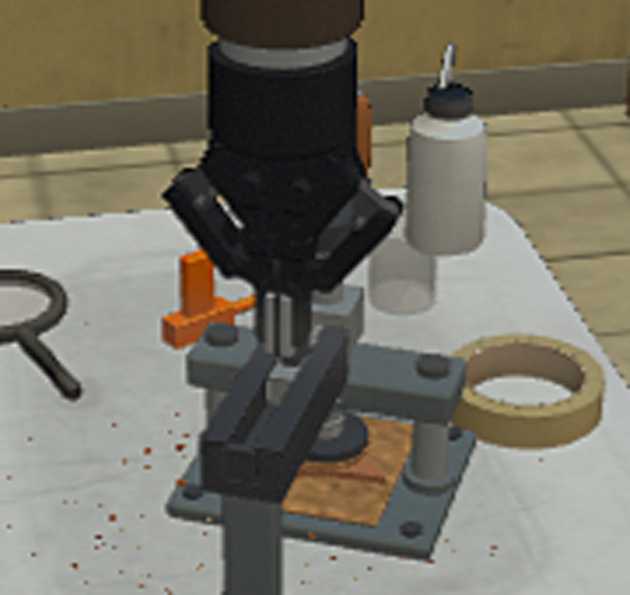

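View pics/scene10.png

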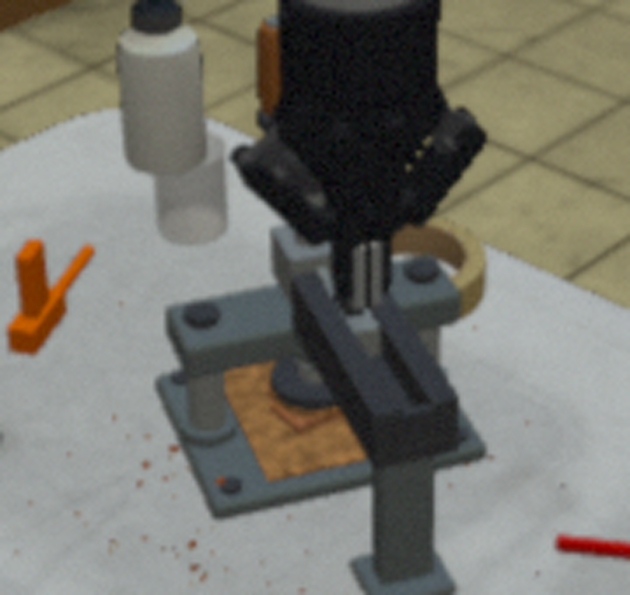

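{"op": "apply_moves", "data": {"steps": [{"hand":0,"xyz":[0,0.3,0],"delta_rot":[0,0,0]},{"hand":0,"xyz":[0,0.3,0],"delta_rot":[0,0,0]},{"hand":0,"xyz":[0,0.3,0],"delta_rot":[0,0,0]}]}}

```text
clock: 15.38
position: [479.3, -109.8, 160.6]
ee_rot: [0.247, 0.969, -0.005, -0.004]
contact_force: [-7.6, -21.5, 7.9]
gripper_width: -0.2
```

Run:
```python
from h import *
from bench import telemetry
s=telemetry.read_state()
y=np.array([.4792,.8777]);x=np.array([.8777,-.4792]);d=s["position"][:2]-[520.5,-35.5];print("press xy",d@x,d@y,"f",s["contact_force"][:2]@x,s["contact_force"][:2]@y)
```

```text
press xy -0.5657415770795043 -84.95580829041963 f 3.634764805197214 -22.52948472983894
```

Force rose from 14 to 22.5 N with only 0.4 mm of advance, so the pin is at its stop. Next I back off, rise and check.

{"op": "apply_moves", "data": {"steps": [{"hand":0,"xyz":[0,-1,0],"delta_rot":[0,0,0]},{"hand":0,"xyz":[0,-3,0],"delta_rot":[0,0,0]},{"hand":0,"xyz":[0,-5,-1],"delta_rot":[0,0,0]},{"hand":0,"xyz":[0,-6,-4],"delta_rot":[0,0,0]},{"hand":0,"xyz":[0,-8,-8],"delta_rot":[0,0,0]},{"hand":0,"xyz":[0,-10,-12],"delta_rot":[0,0,0]},{"hand":0,"xyz":[0,-10,-15],"delta_rot":[0,0,0]},{"hand":0,"xyz":[0,-10,-15],"delta_rot":[0,0,0]},{"hand":0,"xyz":[0,-10,-15],"delta_rot":[0,0,0]}]}}

```text
clock: 16.13
position: [435.9, -192.9, 312.1]
ee_rot: [0.248, 0.969, 0.001, 0.003]
contact_force: [-0.9, 1.4, -1.9]
gripper_width: -0.2
```

Run:
```python
from h import *
from bench import get_image,nets,telemetry
s=telemetry.read_state();print(s["clock"],s["position"],s["contact_force"])
y=np.array([.4792,.8777])
for n in["scene","side","wrist"]:
    p=get_image(n)
    for l in ["pin_tip","pin_handle","cross_hole","crank_grip","beaker","lens"]: print(n,l,[(np.round(q["xyz"],1),round(float((np.array(q["xyz"][:2])-[520.5,-35.5])@y),1),round(q["confidence"],2)) for q in nets.pinpoint(p,l)][:3])
    overlay(p,[520.5,-35.5,-.50],0,24,fish=n=="wrist",crop=(120,80,520,480) if n=="wrist" else (230,170,400,350),sc=1.5 if n=="wrist" else 3.3,fn=f"pics/ov_{n}11.png")
    cv2.imwrite(f"pics/{n}11.png",cv2.resize(p["frame"][170:340,220:400],None,fx=3.5,fy=3.5,interpolation=cv2.INTER_CUBIC))
```

```text
16.1333 [ 435.9455538  -192.87589603  312.08460023] [-0.93514747  1.35702897 -1.85728311]
scene pin_tip [(array([549.1, 194.7,   5.8]), 215.8, 0.8), (array([ 522.9, -208. ,   10.9]), -150.3, 0.6)]
scene pin_handle [(array([469.9, 158.7,  40.3]), 146.2, 0.81), (array([490.4, -91.7, 146.5]), -63.8, 0.72), (array([ 561.7, -282.1,   41.9]), -196.7, 0.59)]
scene cross_hole [(array([517.8, -38.5, 113.6]), -3.9, 0.86)]
scene crank_grip [(array([548.2,  13.6, 205.7]), 56.4, 0.6)]
scene beaker [(array([621.5, 171.4,   0.9]), 230.0, 0.82)]
scene lens [(array([351.4, 171.8,  -1.5]), 100.9, 0.66)]
side pin_tip [(array([ 523.3, -210.5,   10.5]), -152.3, 0.75), (array([544.2, 194.8,  10.8]), 213.5, 0.68)]
side pin_handle [(array([490.1, -83. , 142.6]), -56.3, 0.74), (array([473.1, 156.8,  42.7]), 146.1, 0.74), (array([ 568. , -280.8,   42.6]), -192.5, 0.57)]
side cross_hole [(array([518.9, -36.1, 113.4]), -1.3, 0.92)]
side crank_grip [(array([547.8,   8.3, 199.3]), 51.5, 0.69)]
side beaker [(array([623.1, 169.8,   1. ]), 229.4, 0.85)]
side lens [(array([351.2, 171.2,  -2.2]), 100.3, 0.71)]
wrist pin_tip [(array([ 521. , -211.1,    9.3]), -153.9, 0.61), (array([517.5, -37.4, 109.9]), -3.1, 0.18)]
wrist pin_handle [(array([ 564.5, -276. ,   41.4]), -190.0, 0.96)]
wrist cross_hole [(array([517.8, -37.7, 109.1]), -3.2, 0.64)]
wrist crank_grip []
wrist beaker []
wrist lens []
```

View pics/side11.png

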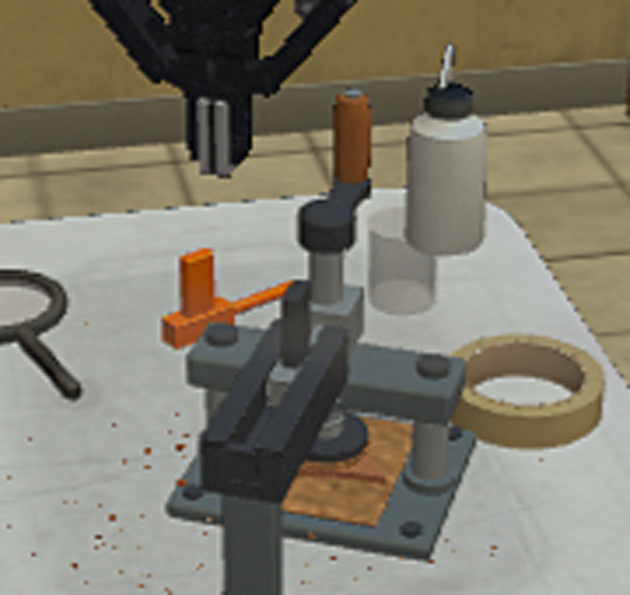

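View pics/ov_scene11.png

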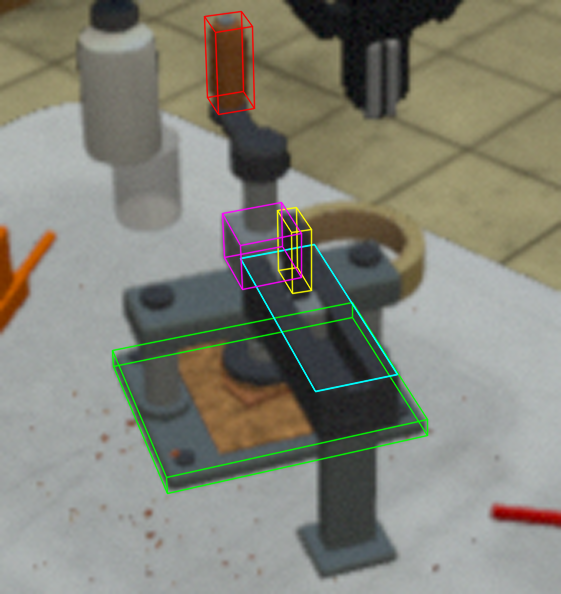

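View pics/ov_wrist11.png

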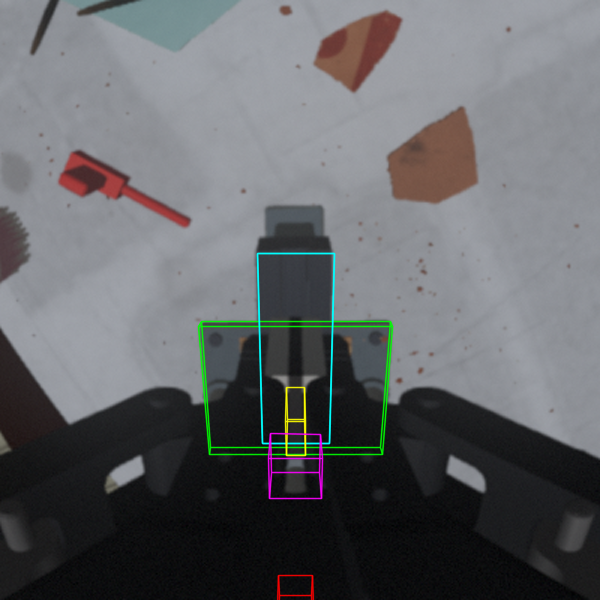

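```bash
python3 -c "
from bench import workorder,telemetry
print(workorder.job_done());print(telemetry.read_state()['clock'])"
```

```text
the job is handed in; nothing more can be done
None
the job is handed in; nothing more can be done
```

The screw is cranked down to its aligned position and the locking pin is pushed home through the collar. I handed the job in at about 16.6 s of the 58 s allowed; no verdict was reported.

- **Screw:** I gripped the wooden grip and cranked about 505° (1.4 turns) clockwise. The grip ended at 61.4°, against the press's +y at about 61.4° (my estimate, good to 1–2°), and the last check showed nothing had shifted.
- **Pin:** With shut fingers I pushed the handle until it stopped. The force rose from 14 to 22.5 N while the pin advanced only 0.4 mm. After backing off, the two cameras put the handle 64 and 56 mm short of the axis (mean 60). That puts the tip about 25 mm past the axis, where 24 mm is fully home.
- **Bystanders:** The beaker and the hand lens were found within about 3 mm of where they started. The arm stood clear of everything.

**Checks that failed or disagreed:**
- After the arm withdrew, the networks no longer found the pin tip itself. The only hit near the press was a low-confidence (0.18) one on the collar in the wrist view, so the final tip position comes from the handle and from the force at the stop.
- The cross hole height read 113 to 114 mm in the fixed views and 109 mm in the wrist view, against the nominal 112 mm.

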